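# Move a salvaged hot-swap fan from the donor cage into the chassis under repair

### The arm

A 7-joint arm with a two-finger parallel gripper is mounted at the origin on the work surface. World frame = base frame: x ahead of the robot, y to its left, z up, the work surface at z = 0. Lengths are in m, angles in rad, forces in N, time in s.
With the tool pointing down it reaches from about 0.425 to 0.925 m from the base axis. Payload 6.8 kg.
Tool frame: the origin (TCP) lies midway between the tips of the shut fingers; the grasp point (between the pads) lies 19 mm behind it; z points along the fingers, y is the line along which they close (so a half turn about z gives the same grasp; the last joint's range is limited). The gripper opens to 85 mm and grips with 20 to 120 N. Pads are 22 mm wide; open, the fingers measure 114 mm over their backs; the gripper's body (76 mm by 85 mm) begins 54 mm behind the grasp point. The pads swing forward as they close: fully open they stand 13 mm farther back than shut.
Start: joints at [1.229, 0.477, 0.022, 1.555, -0.011, 1.109, -0.083], TCP at [0.156, -0.657, 0.205] pointing down, gripper open.
Joint ranges: [-2.96, 2.96], [-0.34, 2.1], [-1.41, 1.46], [0.24, 2.44], [-1.37, 4.51], [0.17, 1.92], [-2.96, 2.96]. Speed limits (rad/s): [2.39, 2.39, 3.14, 3.14, 3.14, 3.14, 3.14].

### API

Orientations are given as a rotation vector (axis times angle).
In Python, from bench import r gives the robot as it stands. The module is installed in compiled form; this text tells all that it offers.
- The arm moves only by the tool apply_moves, never from a script. Its argument "rows" is a list of rows, each a list of 6 numbers: the shift along the tool's x, y, z scaled (see below), then the turn, a rotation vector about the tool's x, y, z scaled (see below). A call has 1 to 5 rows; each row is the pose to reach, as a shift and turn from the pose commanded when the call began, along the tool's axes at that moment; what a row does not reach only later rows make up. The controller multiplies each number of a shift by 0.25 m and each number of a turn by 90 degrees. A row lasts 1/8 s, in which the tool goes at most 62.5 mm and 10.7 degrees, less where a joint would pass 70% of its speed; a pose out of reach is approached as far as the arm can. A call with a number of a shift or a turn outside -1 to 1 is refused whole. A call with a gripper value outside its range is refused whole. "claw" is the opening, from 0 (shut) to 1 (fully open), set as the call begins (left out, the last holds). The fingers move at their own pace and stop on an object; "newtons" is the grip in N (left out, the last holds). Time passes only in rows, so rows that repeat a pose let the fingers close. It gives the time, the measured TCP pose, the force, the opening and the grip force at its end, in the units of the state.
- r.get_obs(): the state, without advancing time (a new reading comes with each control period).
- r.grab_frame(name): name is "scene" or "top" or "wrist"; returns a dict with "pixels" (400x640x3 uint8, red, green, blue), "intrinsics" (3x3 intrinsics, pixels), "dist" ([k1, k2, p1, p2, k3] as OpenCV has them; the pictures are not rectified), "eye" and "attitude" of the camera in the world. Camera axes: x right, y up, looking along -z (the intrinsics and any distortion apply to the point x, -y, -z); pixel columns grow to the right and rows downward; lengths in m; the calibration is good to about 2 mm. A picture is of the moment at which its call begins. There is no depth.
- r.hand_in(): hands the job in; it is judged then, once.
Trained networks look in a picture, given as the dict that the camera call returned (one of the last four; its "shot" number tells which), for a name from the list of things; names that differ only in an ending like _2 or _b are one class to them, and where a whole thing is asked for, a point or a joint stands for the part that bears it (a point fixed in the world has none). Each returns a list of dicts, best first, with "conf" (0 to 1); they miss things now and then, are a little off and sometimes report something else, mostly with a low value. They report only what shows in the picture. A call takes as long as a camera call. They do not tell look-alikes from the thing itself.
- r.search_frame(picture, thing): "rect" ([left, top, width, height] in pixels, round what is visible of it).
- r.outline_of(picture, thing): "pixels" (400x640 bool, what is visible of it) and "rect" ([left, top, width, height] in pixels, round what is visible of it).
- r.landmark_of(picture, thing): "point" ([column, row] in pixels: a listed point, or the origin of a listed thing).
The state is a dict: "clock": time; "joints": joint angles; "qvel": joint speeds; "tau": joint torques, N m; "tcp_pos": TCP position; "orientation": TCP orientation; "contact_force": force on the tool from outside, world axes, zero at the start; "moment": the same for the moment, N m; "grip_width": finger opening in m; "gripper_force": force on a finger pad.
Only numpy, scipy, OpenCV 4.12 (cv2) and the standard library are available. Lean on these libraries where they do the work, as an engineer would, in place of code of your own. Each camera call takes 0.05 s, during which the arm holds its last target. There are 200 camera calls.

### The job

The blue chassis is missing a fan: take the one out of the teal donor cage by pressing its orange tab in while you lift it straight up, then feel your way with it into the chassis's empty fan bay and push it fully home, and let go so that the tab springs out and its hook catches under the keeper bar. Be gentle: do not crush the tab, do not pull while the hook is still caught, do not ram or drop the fan, and leave the multimeter, the blue capacitor and the steel dish where they are.

Things in the scene. Friction and masses are not known exactly. Their poses are not given: they have to be found in the camera images.
- fan: Black hot-swap cooling fan, about 0.2 kg; bumps over 25 N damage it. Origin: centre of the frame's underside, z up; frame x -12.5..12.5, y -30..30, z 0..64 mm; a foot below the tab reaches x = 21 (z 6..14). Pinch faces on top: a fixed black plate (outer face x = -12.5, 24 mm wide, z 64..94) and the orange tab on the +x side. In a bay the tab is on the keeper-bar side.
- grip (a point): Point on the fan midway between the pinch faces when the tab is fully pressed (fan x 1.3, y 0, z 81 mm); pinch along the fan's x axis. Keep the fingertips above z = 68 mm of the fan, clear of the bay's lips.
- tab: Orange sprung tab, 20 mm wide, hinged low on the fan at its origin (fan x 19.5, z 14). Outer face of its pad (fan z 66..94) at x = 23 at rest, 15 mm pressed to its stop: the pinch is 35.5 mm wide at rest, 27.5 pressed. The pad takes 4 N to start, 12 N to reach the stop; above 35 N it cracks. It springs back when let go.
- hook (a point): Outer upper edge of the hook on the tab (fan x 25.5, z 57 mm at rest; x about 20.4 pressed). At rest it catches under the keeper bar, 1.5 mm below it when the fan is home. Only the pressed tab lets it pass the bar, going up or down.
- donor: Teal sheet-metal fan cage of a scrapped unit, screwed to the bench (fixed): base plate 90 x 110 x 3 mm, origin at the centre of its underside, with one fan bay, 72 mm high. Pulling the fan against it with over 20 N breaks the hook.
- donor_bay (a point): Centre of the floor of the donor's bay, where the fan's origin is at the start, 6 mm above the bench; axes as the fan's (z up, x towards the keeper bar).
- chassis: Open blue power chassis under repair (fixed), x -60..250 and y -85..155 mm about its origin, on the bench below the nominal centre of the empty bay. Circuit board, capacitors, transformer no higher than 72 mm above the bench. In it a grey two-bay fan cage, clamped on slotted brackets; its bay 72 mm to +y holds a like fan, 112 mm high, that stays.
- chassis_bay (a point): NOMINAL floor centre of the EMPTY bay, 18 mm above the bench; axes as the fan's when home (yaw exact). The cage is clamped off it by an unknown shift: up to 5 mm in x and y, 4 mm in z. Donor bay alike: 1.5 mm play each side in x and y, walls 57 mm high, then steep lips flaring out 5 mm up to 66 mm; dark keeper bar inner face x 22.5, z 58.5..62.5 from the true centre.
- multimeter: Bystander: yellow hand-held multimeter lying on the bench, 74 x 150 x 36 mm (dial to 44 mm), long side along its y; origin at the centre of its underside.
- dish: Bystander: small steel dish, 60 mm across, 26 mm high; origin at the centre of its underside.
- capacitor: Bystander: blue capacitor can standing on the bench, 35 mm across, 50 mm high; origin at the centre of its underside.
Mind the look-alikes: they are no part of the job. Of the things that look like the fan, the smaller one is meant. Of the things that look like the donor, take the one that is farthest from the robot's base at the start.

How it is judged:
By the outcome, as a careful person would: the job done as asked, in the order asked, and still so for the second after the job is handed in, with the robot touching nothing.
It also fails if it takes over 61 s, if anything falls off the work surface, if the arm or the gripper's body presses on something with over 40 N, if the wrist force passes 120 N, or if a joint passes its speed limit or range.

## Working session

There is one attempt and no reset: what is moved stays moved. The work goes in short steps, Python scripts to look and compute and a tool call to move; the robot and the scene stay as the last step left them, time stands still between calls to the robot, and variables do not carry over. Pictures are saved under pics/ and viewed, at most 10 in all, crops included, and the job is handed in when it is done.

Besides the shell and the picture viewer there is one more tool, called as name(argument=value, ...) on one line, values as JSON. apply_moves: Moves the arm, as the interface text tells. Its arguments: {"type":"object","properties":{"rows":{"type":"array","items":{"type":"array","items":{"type":"number"}}},"claw":{"type":"number"},"newtons":{"type":"number"}},"required":["rows"]}

```bash
mkdir -p pics; cat > h.py <<'E'
import numpy as np, cv2
from scipy.spatial.transform import Rotation as R
from bench import r
def att(p):
    a=np.array(p["attitude"],float)
    if a.shape==(3,3): return a
    return R.from_rotvec(a).as_matrix() if a.size==3 else R.from_quat(a).as_matrix()
def ray(p,uv):
    n=cv2.undistortPoints(np.array([[uv]],float),np.array(p["intrinsics"]),np.array(p["dist"]))[0,0]
    return np.array(p["eye"]),att(p)@np.array([n[0],-n[1],-1.])
def atz(p,uv,z):
    e,d=ray(p,uv); return e+d*(z-e[2])/d[2]
def proj(p,X):
    c=att(p).T@(np.array(X,float)-np.array(p["eye"])); c=np.array([c[0],-c[1],-c[2]])
    return cv2.projectPoints(c[None],np.zeros(3),np.zeros(3),np.array(p["intrinsics"]),np.array(p["dist"]))[0][0,0]
def tri(obs):
    A=np.zeros((3,3));b=np.zeros(3)
    for p,uv in obs:
        e,d=ray(p,uv);d/=np.linalg.norm(d);M=np.eye(3)-np.outer(d,d);A+=M;b+=M@e
    return np.linalg.solve(A,b)
def save(p,n,crop=None,k=1):
    im=p["pixels"][:,:,::-1]
    if crop: x,y,w,h=crop; im=im[y:y+h,x:x+w]
    cv2.imwrite("pics/"+n+".png",cv2.resize(im,None,fx=k,fy=k,interpolation=cv2.INTER_CUBIC))
E
python3 - <<'E'
from h import *
np.set_printoptions(precision=3,suppress=True)
S=r.grab_frame("scene");T=r.grab_frame("top")
im=np.vstack([S["pixels"],T["pixels"]])[:,:,::-1]
cv2.imwrite("pics/a.png",cv2.resize(im,None,fx=.75,fy=.75,interpolation=cv2.INTER_AREA))
for n,p in(("S",S),("T",T)):
    print(n,p["eye"],p["attitude"])
    for t in["fan","grip","tab","hook","donor","donor_bay","chassis","chassis_bay"]:
        print(t,[(np.round(d["conf"],2),np.round(d["point"])) for d in r.landmark_of(p,t)])
    for t in["fan","donor"]:
        print(t,[(np.round(d["conf"],2),np.round(d["rect"])) for d in r.search_frame(p,t)])
print(r.get_obs())
E
```

```text
S [ 0.897 -0.766  0.814] [0.832 0.21  0.489]
fan [(np.float64(0.66), array([295., 281.])), (np.float64(0.65), array([242., 265.]))]
grip [(np.float64(0.7), array([233., 236.])), (np.float64(0.62), array([294., 257.]))]
tab [(np.float64(0.55), array([299., 280.])), (np.float64(0.43), array([339., 287.]))]
hook [(np.float64(0.71), array([304., 268.])), (np.float64(0.62), array([245., 232.]))]
donor [(np.float64(0.81), array([171., 266.])), (np.float64(0.76), array([296., 279.])), (np.float64(0.64), array([322., 322.]))]
donor_bay [(np.float64(0.76), array([297., 280.])), (np.float64(0.59), array([172., 262.]))]
chassis [(np.float64(0.59), array([383., 198.]))]
chassis_bay [(np.float64(0.82), array([386., 193.]))]
fan [(np.float64(0.7), array([282., 248.,  24.,  40.])), (np.float64(0.68), array([222., 218.,  44.,  57.]))]
donor [(np.float64(0.76), array([268., 250.,  55.,  59.])), (np.float64(0.76), array([144., 234.,  58.,  57.])), (np.float64(0.2), array([296., 258.,  10.,  21.]))]
T [ 0.362 -0.026  1.128] [ 0.103 -0.095 -1.552]
fan [(np.float64(0.78), array([386., 186.])), (np.float6
[... 581 characters left out ...]
 [(np.float64(0.83), array([381., 224.,  32.,  34.])), (np.float64(0.8), array([379., 170.,  22.,  21.]))]
donor [(np.float64(0.78), array([364., 172.,  42.,  36.])), (np.float64(0.72), array([402., 272.,  47.,  39.]))]
{'clock': 1.1, 'joints': array([ 1.229,  0.477,  0.022,  1.555, -0.012,  1.109, -0.083]), 'qvel': array([ 0.001, -0.001,  0.001,  0.002,  0.   ,  0.   ,  0.003]), 'tau': array([ -0.   , -59.634,   1.606, -28.155,   0.013,   0.002,   0.   ]), 'tcp_pos': array([ 0.156, -0.657,  0.205]), 'orientation': array([3.12 , 0.366, 0.   ]), 'contact_force': array([ 0.458,  0.193, -0.964]), 'moment': array([-0.022,  0.051,  0.029]), 'gripper_force': 0.0, 'grip_width': 0.08527283699777373}
```

View pics/a.png

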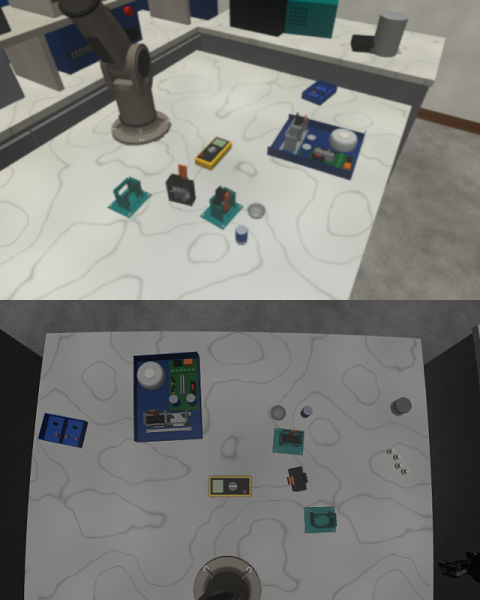

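The picture shows: fan look-alikes are the fan in the far teal cage (scene 295,270; top 387,183), the larger free-standing fan (scene 242,248; top 395,240) and the fitted fan in the chassis (top ~205,165 area). The donors are far cage top (385,190) and near empty cage (425,290). I choose the far cage with its fan, and check it close up.

```bash
python3 - <<'E'
from h import *
np.set_printoptions(precision=3,suppress=True)
S=r.grab_frame("scene");T=r.grab_frame("top")
a=cv2.resize(S["pixels"][235:315,255:355],(400,320),interpolation=3)
b=cv2.resize(T["pixels"][160:224,345:425],(400,320),interpolation=3)
c=cv2.resize(S["pixels"][140:240,350:490],(400,280),interpolation=3)
d=cv2.resize(T["pixels"][65:195,170:280],(400,280),interpolation=3)
cv2.imwrite("pics/b.png",np.vstack([np.hstack([a,b]),np.hstack([c,d])])[:,:,::-1])
print("bay",tri([(S,(297,280)),(T,(386,187))]),atz(T,(386,187),.006),atz(S,(297,280),.006))
print("hook",tri([(S,(304,268)),(T,(387,179))]))
print("chbay",tri([(S,(386,193)),(T,(242,162))]),atz(T,(242,162),.018),atz(S,(386,193),.018))
print("chassis",atz(T,(239,168),0),atz(S,(383,198),0))
for t in["multimeter","dish","capacitor"]:
    for n,p in(("S",S),("T",T)):
        print(t,n,[(np.round(d["conf"],2),np.round(d["point"]),atz(p,d["point"],0)) for d in r.landmark_of(p,t)])
print("bigfan",atz(T,(392,241),.0))
E
```

```text
bay [ 0.528 -0.215  0.011] [ 0.528 -0.217  0.006] [ 0.527 -0.21   0.006]
hook [ 0.544 -0.209  0.056]
chbay [0.587 0.174 0.023] [0.588 0.174 0.018] [0.585 0.18  0.018]
chassis [0.574 0.185 0.   ] [0.58  0.176 0.   ]
multimeter S [(np.float64(0.97), array([284., 207.]), array([ 0.356, -0.001,  0.   ]))]
multimeter T [(np.float64(0.78), array([311., 247.]), array([ 0.363, -0.017,  0.   ]))]
dish S [(np.float64(0.6), array([340., 290.]), array([ 0.626, -0.18 ,  0.   ]))]
dish T [(np.float64(0.61), array([369., 153.]), array([ 0.623, -0.171,  0.   ]))]
capacitor S [(np.float64(0.71), array([320., 320.]), array([ 0.627, -0.277,  0.   ]))]
capacitor T [(np.float64(0.5), array([405., 152.]), array([ 0.628, -0.27 ,  0.   ]))]
bigfan [ 0.382 -0.233  0.   ]
```

View pics/b.png

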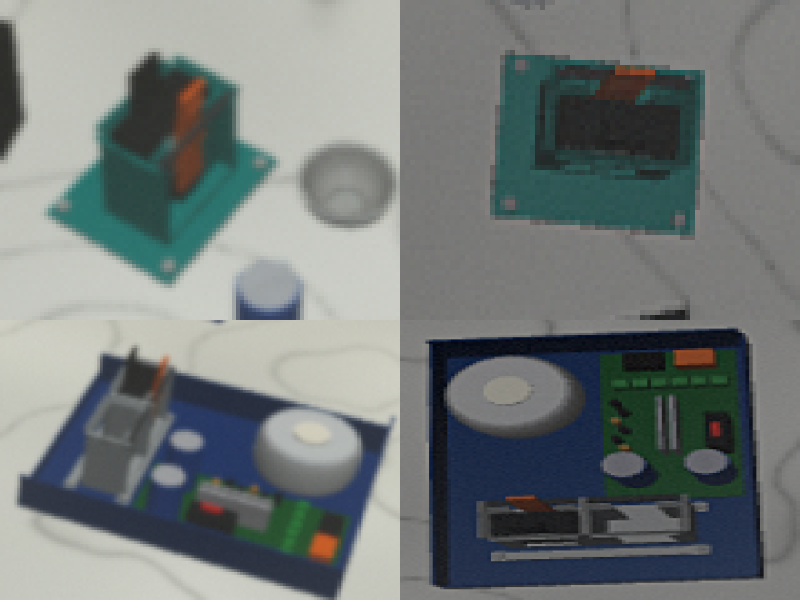

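Checked: the far donor cage holds a fan with its tab toward world +x (crop 635,80), and the chassis's empty bay is on the right (crop 640,520). Next, move over the donor.

apply_moves(rows=[[0.23, -0.17, -0.1, 0, 0, -0.12], [0.46, -0.34, -0.2, 0, 0, -0.24], [0.7, -0.52, -0.2, 0, 0, -0.36], [0.93, -0.69, -0.2, 0, 0, -0.48], [0.93, -0.69, -0.2, 0, 0, -0.5]], claw=1, newtons=20)

```text
clock: 2.12
tcp_pos: [0.3445, -0.4326, 0.2555]
orientation: [2.738, 1.539, 0.001]
contact_force: [0.2, -0.2, 0.4]
grip_width: 0.0852
gripper_force: 0.0
```

```bash
cat >> h.py <<'E'
def mv(x,y,z,phi):
    o=r.get_obs(); M=R.from_rotvec(o["orientation"]).as_matrix(); c,s=np.cos(phi),np.sin(phi)
    G=np.array([[c,s,0],[s,-c,0],[0,0,-1.]])
    print("TCP",np.round(o["tcp_pos"],4),"phi",round(np.arctan2(M[1,0],M[0,0]),4),"t",o["clock"],"F",np.round(o["contact_force"],1),"w",round(o["grip_width"],4))
    print("row",np.round(M.T@(np.array([x,y,z])-o["tcp_pos"])/.25,3),np.round(R.from_matrix(M.T@G).as_rotvec()/(np.pi/2),3))
E
python3 -c "
from h import *
mv(.48,-.215,.25,1.48)"
```

```text
TCP [ 0.3445 -0.4326  0.2555] phi 1.0242 t 2.125 F [ 0.2 -0.2  0.4] w 0.0852
row [1.025 0.01  0.022] [ 0.001  0.    -0.29 ]
```

apply_moves(rows=[[0.25, 0, 0, 0, 0, -0.1], [0.5, 0, 0, 0, 0, -0.2], [0.75, 0.01, 0, 0, 0, -0.29], [0.98, 0.01, 0, 0, 0, -0.29], [1.0, 0.01, 0, 0, 0, -0.29]])

```text
clock: 2.75
tcp_pos: [0.4782, -0.2184, 0.2554]
orientation: [2.317, 2.122, 0.003]
contact_force: [-0.4, -0.7, 0.3]
grip_width: 0.0852
gripper_force: 0.0
```

```bash
python3 - <<'E'
from h import *
np.set_printoptions(precision=4,suppress=True)
W=r.grab_frame("wrist"); save(W,"c"); np.save("W.npy",W,allow_pickle=True)
mv(.528,-.215,.25,1.48); print(W["eye"],att(W))
for t,z in(("donor",0),("donor_bay",.006),("fan",.006),("hook",.063),("grip",.087),("tab",.02)):
    print(t,[(np.round(d["conf"],2),np.round(d["point"]),atz(W,d["point"],z)) for d in r.landmark_of(W,t)])
E
```

```text
TCP [ 0.4772 -0.2206  0.2552] phi 1.4799 t 2.8 F [-0.2  0.4 -0.2] w 0.0855
row [0.041 0.2   0.021] [ 0.001 -0.    -0.   ]
[ 0.4839 -0.143   0.4247] [[ 0.9962  0.0835  0.0234]
 [-0.0867  0.9532  0.2897]
 [ 0.0019 -0.2906  0.9568]]
donor [(np.float64(0.89), array([356., 154.]), array([ 0.5239, -0.206 ,  0.    ])), (np.float64(0.82), array([178., 247.]), array([ 0.2462, -0.3233,  0.    ]))]
donor_bay [(np.float64(0.64), array([356., 161.]), array([ 0.5228, -0.2136,  0.006 ])), (np.float64(0.62), array([176., 246.]), array([ 0.2456, -0.3189,  0.006 ])), (np.float64(0.41), array([429., 191.]), array([ 0.6236, -0.2652,  0.006 ]))]
fan [(np.float64(0.76), array([262., 181.]), array([ 0.3894, -0.2303,  0.006 ])), (np.float64(0.72), array([356., 160.]), array([ 0.5234, -0.213 ,  0.006 ]))]
hook [(np.float64(0.69), array([237., 168.]), array([ 0.3746, -0.2001,  0.063 ])), (np.float64(0.5), array([385., 166.]), array([ 0.5516, -0.2137,  0.063 ])), (np.float64(0.35), array([356., 156.]), array([ 0.5177, -0.1984,  0.063 ]))]
grip [(np.float64(0.79), array([241., 201.]), array([ 0.3808, -0.2348,  0.087 ])), (np.float64(0.56), array([364., 171.]), array([ 0.5235, -0.2119,  0.087 ]))]
tab [(np.float64(0.92), array([254., 167.]), array([ 0.3843, -0.2082,  0.02  ])), (np.float64(0.81), array([373., 157.]), array([ 0.5443, -0.208 ,  0.02  ]))]
```

View pics/c.png

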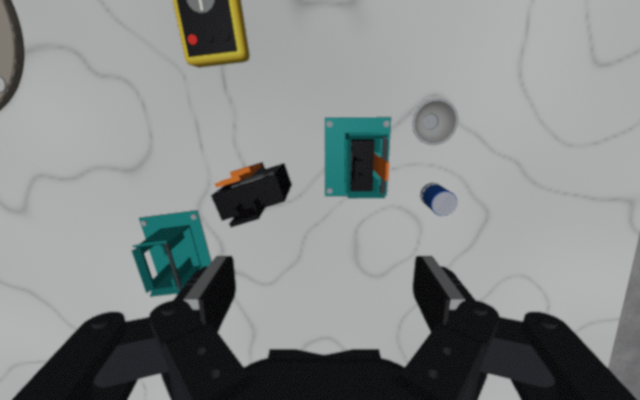

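The wrist view shows the donor plate at (327..391, 118..197) with the tab to the right (380,168), aligned to the image within a degree or so. Lower over it and measure yaw.

apply_moves(rows=[[0.02, 0.1, 0.1, 0, 0, 0], [0.03, 0.19, 0.2, 0, 0, 0], [0.03, 0.19, 0.3, 0, 0, 0], [0.03, 0.19, 0.36, 0, 0, 0], [0.03, 0.19, 0.36, 0, 0, 0]], claw=0.75)

```text
clock: 3.72
tcp_pos: [0.5226, -0.221, 0.164]
orientation: [-2.325, -2.11, 0.002]
contact_force: [0.8, 0.3, -0.3]
grip_width: 0.0639
gripper_force: 0.0
```

```bash
python3 - <<'E'
from h import *
np.set_printoptions(precision=4,suppress=True)
W=r.grab_frame("wrist"); save(W,"d")
mv(.528,-.215,.16,1.48)
for t,z in(("donor",0),("donor_bay",.006),("fan",.006),("hook",.063),("grip",.087),("tab",.02)):
    print(t,[(np.round(d["conf"],2),np.round(d["point"]),atz(W,d["point"],z)) for d in r.landmark_of(W,t)])
im=W["pixels"].astype(int); teal=(im[:,:,1]-im[:,:,0]>35)
P=[]
for v in range(0,400,4):
    c=np.where(teal[v,200:460])[0]
    if len(c)>20: P.append(np.r_[v,c[0]+200,c[-1]+200])
print(np.array(P).T)
E
```

```text
TCP [ 0.5234 -0.221   0.1651] phi 1.4738 t 3.775 F [ 0.1 -0.7  0.6] w 0.0639
row [0.026 0.016 0.02 ] [-0.     0.    -0.004]
donor [(np.float64(0.66), array([111., 279.]), array([ 0.246 , -0.3203,  0.    ]))]
donor_bay [(np.float64(0.64), array([108., 284.]), array([ 0.2442, -0.3242,  0.006 ]))]
fan [(np.float64(0.62), array([203., 198.]), array([ 0.3857, -0.2265,  0.006 ])), (np.float64(0.5), array([346., 172.]), array([ 0.5472, -0.2122,  0.006 ]))]
hook [(np.float64(0.94), array([355., 187.]), array([ 0.551 , -0.2153,  0.063 ])), (np.float64(0.74), array([161., 188.]), array([ 0.3739, -0.1995,  0.063 ]))]
grip [(np.float64(0.82), array([159., 237.]), array([ 0.3746, -0.2381,  0.087 ])), (np.float64(0.7), array([330., 190.]), array([ 0.5282, -0.2098,  0.087 ]))]
tab [(np.float64(0.83), array([190., 180.]), array([ 0.3822, -0.2025,  0.02  ])), (np.float64(0.8), array([348., 174.]), array([ 0.5475, -0.2113,  0.02  ]))]
[[120 124 128 132 136 140 144 148 152 156 160 164 168 172 176 180 184 188
  192 196 200 204 208 212 216 220 224]
 [330 283 283 283 283 284 284 284 284 284 285 285 285 285 286 286 286 286
  286 287 287 287 287 288 288 309 309]
 [366 366 366 366 366 366 366 366 366 365 365 365 365 365 365 365 365 365
  365 364 364 364 364 364 364 350 355]]
```

View pics/d.png

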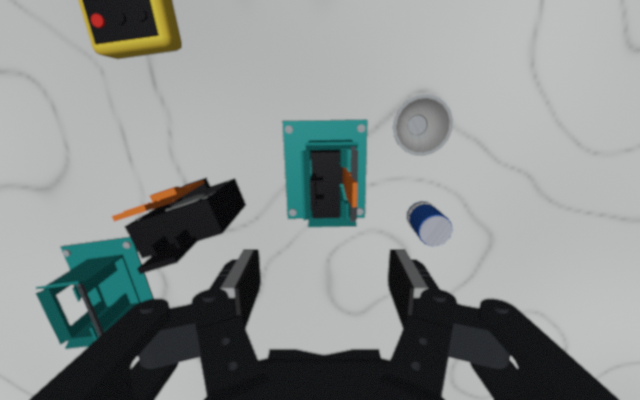

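```bash
python3 - <<'E'
from h import *
np.set_printoptions(precision=4,suppress=True)
W=r.grab_frame("wrist")
c=np.array([atz(W,p,.003)[:2] for p in((282.6,121),(367,121),(364.8,218),(288,218))])
print(c, c.mean(0)); 
for i in range(4):
    d=c[(i+1)%4]-c[i]; print(np.linalg.norm(d),np.degrees(np.arctan2(d[1],d[0])))
mv(.526,-.213,.12,1.48)
im=W["pixels"].astype(int); org=(im[:,:,0]-im[:,:,2]>60)&(np.indices(org.shape)[1]>290) if 0 else None
m=(im[:,:,0]-im[:,:,2]>50); m[:,:295]=0; m[:100]=0; m[:,400:]=0
v,u=np.where(m); print("orange",u.min(),u.max(),v.min(),v.max(), [(vv,u[v==vv].min(),u[v==vv].max()) for vv in range(v.min(),v.max()+1,6)])
T=r.grab_frame("top");S=r.grab_frame("scene")
im=T["pixels"].astype(int);m=(im[:,:,1]-im[:,:,0]>25);m[:165]=0;m[212:]=0;m[:,:355]=0;m[:,415:]=0
v,u=np.where(m);q=cv2.minAreaRect(np.c_[u,v].astype(np.float32));b=cv2.boxPoints(q);w=np.array([atz(T,p,.003)[:2] for p in b]);print(b,w,w.mean(0))
E
```

```text
[[ 0.4867 -0.1526]
 [ 0.5752 -0.161 ]
 [ 0.5668 -0.2693]
 [ 0.4783 -0.2608]] [ 0.5268 -0.2109]
0.08893841038089734 -5.455123775551307
0.10861226274838896 -94.43840351074846
0.08887909575516639 174.5132398815008
0.10856426455777594 85.593362119283
TCP [ 0.5241 -0.2206  0.1656] phi 1.4746 t 4.125 F [-0.6  0.8  0.1] w 0.0641
row [0.031 0.005 0.182] [ 0.001  0.    -0.003]
orange 341 354 169 207 [(169, np.int64(341), np.int64(343)), (175, np.int64(341), np.int64(348)), (181, np.int64(341), np.int64(353)), (187, np.int64(343), np.int64(354)), (193, np.int64(344), np.int64(354)), (199, np.int64(346), np.int64(354)), (205, np.int64(349), np.int64(354))]
[[362.6941 202.5963]
 [365.729  170.2246]
 [406.     174.    ]
 [402.9652 206.3717]] [[ 0.4843 -0.1537]
 [ 0.5733 -0.1618]
 [ 0.5648 -0.2722]
 [ 0.4758 -0.2629]] [ 0.5246 -0.2127]
```

apply_moves(rows=[[0.035, 0.01, 0.08, 0, 0, -0.006], [0.035, 0.01, 0.16, 0, 0, -0.006], [0.035, 0.01, 0.22, 0, 0, -0.006], [0.035, 0.01, 0.24, 0, 0, -0.006], [0.035, 0.01, 0.24, 0, 0, -0.006]], claw=0.7)

```text
clock: 4.85
tcp_pos: [0.5271, -0.2121, 0.1049]
orientation: [-2.316, -2.123, 0.0]
contact_force: [0.7, -0.0, -0.3]
grip_width: 0.0598
gripper_force: 0.0
```

```bash
python3 - <<'E'
from h import *
np.set_printoptions(precision=4,suppress=True)
W=r.grab_frame("wrist"); save(W,"e",(200,80,260,260),2)
mv(.5273,-.2121,.074,1.4835)
im=W["pixels"].astype(int)
for t,z in(("hook",.063),("grip",.087),("tab",.02)):
    print(t,[(np.round(d["conf"],2),np.round(d["point"]),atz(W,d["point"],z)) for d in r.landmark_of(W,t)])
c,s=np.cos(-.087),np.sin(-.087)
for f in((23,10,94),(23,-10,94),(-12.5,12,94),(-12.5,-12,94)):
    X=np.array([.526+(c*f[0]-s*f[1])/1e3,-.212+(s*f[0]+c*f[1])/1e3,.006+f[2]/1e3]); print(f,proj(W,X))
E
```

```text
TCP [ 0.5274 -0.2122  0.1053] phi 1.484 t 4.9 F [-0.2 -0.3  0.5] w 0.0599
row [ 0.    -0.001  0.125] [0. 0. 0.]
hook [(np.float64(0.98), array([357., 214.]), array([ 0.5509, -0.2116,  0.063 ])), (np.float64(0.86), array([111., 222.]), array([ 0.3692, -0.2018,  0.063 ]))]
grip [(np.float64(0.84), array([322., 226.]), array([ 0.5255, -0.2096,  0.087 ])), (np.float64(0.73), array([105., 288.]), array([ 0.369, -0.243,  0.087]))]
tab [(np.float64(0.85), array([161., 209.]), array([ 0.3834, -0.2073,  0.02  ]))]
(23, 10, 94) [360.653 222.506]
(23, -10, 94) [359.4835 252.3025]
(-12.5, 12, 94) [302.3607 219.358 ]
(-12.5, -12, 94) [303.1015 255.126 ]
```

View pics/e.png

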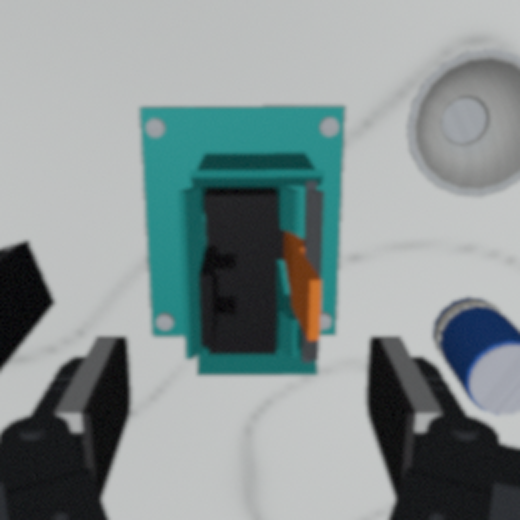

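Tab edge at (360,218..250), fixed plate at (302,~204..252): it matches the prediction within 1–2 mm. Next, lower and close at 22 N.

apply_moves(rows=[[0.003, 0, 0.05, 0, 0, 0], [0.003, 0, 0.1, 0, 0, 0], [0.003, 0, 0.12, 0, 0, 0], [0.003, 0, 0.12, 0, 0, 0]], claw=0.6)

```text
clock: 5.55
tcp_pos: [0.5267, -0.2111, 0.0741]
orientation: [-2.315, -2.122, 0.001]
contact_force: [-0.9, -0.5, 0.2]
grip_width: 0.0513
gripper_force: 0.0
```

apply_moves(rows=[[0, 0, 0, 0, 0, 0], [0, 0, 0, 0, 0, 0], [0, 0, 0, 0, 0, 0]], claw=0.38, newtons=20)

```text
clock: 5.92
tcp_pos: [0.5274, -0.2113, 0.0752]
orientation: [2.315, 2.123, 0.0]
contact_force: [1.2, -0.5, 0.3]
grip_width: 0.0325
gripper_force: 0.0
```

apply_moves(rows=[[0, 0, 0, 0, 0, 0], [0, 0, 0, 0, 0, 0], [0, 0, 0, 0, 0, 0], [0, 0, 0, 0, 0, 0]], claw=0.28, newtons=20)

```text
clock: 6.42
tcp_pos: [0.5272, -0.2112, 0.0749]
orientation: [2.315, 2.123, -0.0]
contact_force: [-0.1, -0.5, -0.4]
grip_width: 0.024
gripper_force: 0.0
```

```bash
python3 - <<'E'
from h import *
W=r.grab_frame("wrist"); save(W,"f",(200,140,240,260),2)
S=r.grab_frame("scene"); im=cv2.resize(S["pixels"][215:315,245:355],(572,520),interpolation=3)
a=cv2.imread("pics/f.png"); cv2.imwrite("pics/f.png",cv2.resize(np.hstack([a[:,:440],im[:,:,::-1]]),(790,405)))
print(r.get_obs())
E
```

```text
{'clock': 6.525, 'joints': array([ 0.59733857,  0.49474614, -0.41796193,  1.90321156,  0.27229528,
        0.79906112, -0.05432573]), 'qvel': array([-0.00123382,  0.00027034, -0.00012747, -0.00077521,  0.00057268,
       -0.00162835,  0.00036244]), 'tau': array([ 1.29987133e-03, -5.26571131e+01, -4.51684758e+00, -2.17065847e+01,
        1.00787601e-02,  1.35133283e-03, -1.65311059e-05]), 'tcp_pos': array([ 0.52714605, -0.21127397,  0.07491349]), 'orientation': array([ 2.31563671e+00,  2.12303692e+00, -2.89179392e-05]), 'contact_force': array([-0.07636496,  0.10929761, -0.81112112]), 'moment': array([-0.01819285, -0.02080795,  0.02312377]), 'gripper_force': 0.0, 'grip_width': 0.023969722822897468}
```

View pics/f.png

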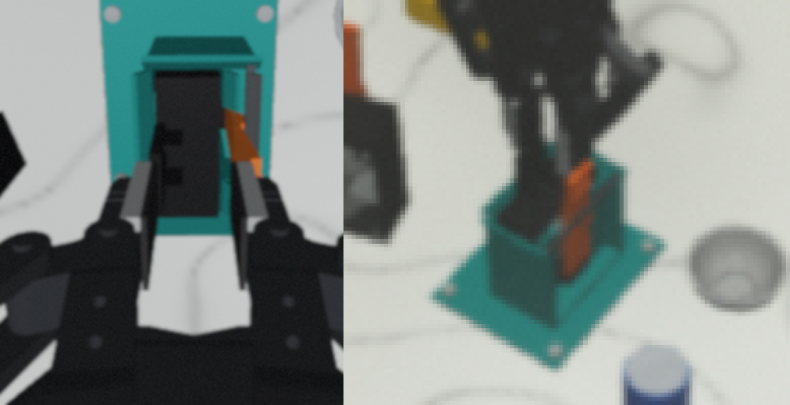

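```bash
python3 - <<'E'
from h import *
np.set_printoptions(precision=1,suppress=True)
W=r.grab_frame("wrist"); o=r.get_obs(); M=R.from_rotvec(o["orientation"]).as_matrix()
print(W["eye"],o["tcp_pos"])
for b in(0,10,20,40):
  for w in(-12,12):
    print(b,w,proj(W,o["tcp_pos"]+M@np.array([0,w,-b])/1e3), "+x edge",proj(W,o["tcp_pos"]+M@np.array([11,w,-b])/1e3),proj(W,o["tcp_pos"]+M@np.array([-11,w,-b])/1e3))
S=r.grab_frame("scene");print(proj(S,o["tcp_pos"]))
save(S,"s",(265,210,70,80),7)
save(W,"w",(250,180,140,130),4)
a=cv2.imread("pics/s.png");b=cv2.imread("pics/w.png");b=cv2.resize(b,(300,560)) if 0 else cv2.resize(b,None,fx=.53,fy=.53)
c=np.zeros((560,490+b.shape[1],3),np.uint8);c[:,:490]=a;c[:b.shape[0],490:]=b;cv2.imwrite("pics/g.png",c)
E
```

```text
[ 0.5 -0.1  0.2] [ 0.5 -0.2  0.1]
0 -12 [304.9 240.9] +x edge [304.6 223.8] [305.2 257.3]
0 12 [344.7 240.9] +x edge [345.1 223.9] [344.3 257.4]
10 -12 [303.9 248.1] +x edge [303.5 230.2] [304.2 265.3]
10 12 [345.8 248.1] +x edge [346.3 230.3] [345.4 265.3]
20 -12 [302.8 256.1] +x edge [302.4 237.4] [303.1 274.1]
20 12 [347.1 256.2] +x edge [347.6 237.4] [346.6 274.2]
40 -12 [300.  275.3] +x edge [299.5 254.5] [300.5 295.3]
40 12 [350.2 275.4] +x edge [350.8 254.6] [349.6 295.3]
[295.8 260.5]
```

View pics/g.png

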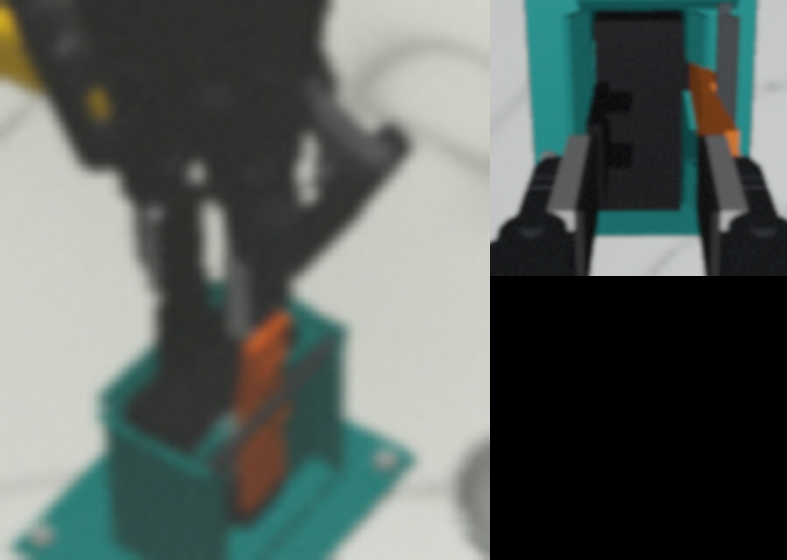

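apply_moves(rows=[[0, 0, -0.08, 0, 0, 0], [0, 0, -0.16, 0, 0, 0], [0, 0, -0.2, 0, 0, 0], [0, 0, -0.2, 0, 0, 0]], claw=0.28)

```text
clock: 7.12
tcp_pos: [0.5276, -0.2114, 0.1254]
orientation: [2.315, 2.122, 0.001]
contact_force: [-0.7, -0.7, -0.6]
grip_width: 0.0234
gripper_force: 0.0
```

```bash
python3 - <<'E'
from h import *
np.set_printoptions(precision=1,suppress=True)
W=r.grab_frame("wrist"); o=r.get_obs(); M=R.from_rotvec(o["orientation"]).as_matrix()
S=r.grab_frame("scene");print(o["tcp_pos"]*1e3,o["grip_width"])
a=cv2.resize(S["pixels"][200:290,260:340],(400,450),interpolation=3);b=cv2.resize(W["pixels"][180:300,267:374],(400,450),interpolation=3)
for k in(0,20,40):
  for w in(-12,12):
    for q in(-11,11):
      X=o["tcp_pos"]+M@np.array([q,w,-k])/1e3
      u=(proj(S,X)-[260,200])*5; v=(proj(W,X)-[267,180])*[400/107,3.75]
      col=[(255,0,0),(0,255,0),(255,0,255)][k//20]
      cv2.circle(a,tuple(int(x) for x in u),3,col,-1);cv2.circle(b,tuple(int(x) for x in v),3,col,-1)
cv2.imwrite("pics/i.png",np.hstack([a,b])[:,:,::-1])
E
```

```text
[ 527.  -211.3  124.7] 0.023860454874395615
```

View pics/i.png

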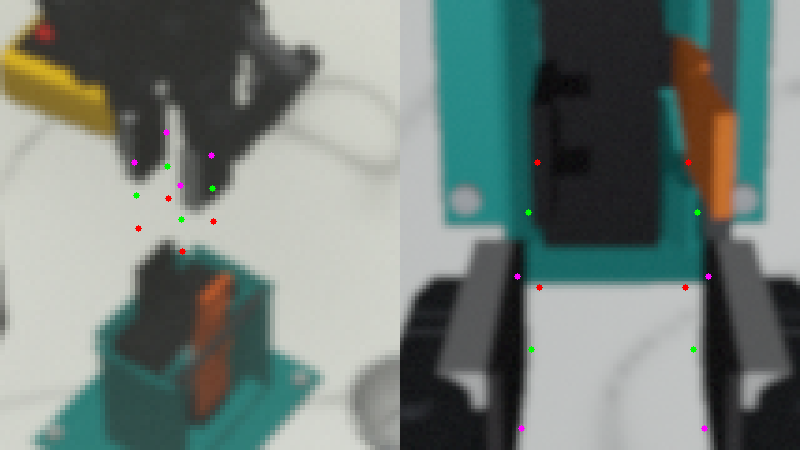

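The picture shows the fingertips (left scene crop 135,180 and 195,208) about 28 mm behind the reported TCP, in both views. That explains the empty closing. I'll use this offset: tips at z≈0.077 means TCP z≈0.049.

apply_moves(rows=[[0, 0, 0, 0, 0, 0], [0, 0, 0.05, 0, 0, 0], [0, 0, 0.12, 0, 0, 0], [0, 0, 0.19, 0, 0, 0], [0, 0, 0.2, 0, 0, 0]], claw=0.6)

```text
clock: 7.85
tcp_pos: [0.5257, -0.2108, 0.0727]
orientation: [-2.313, -2.121, 0.003]
contact_force: [1.6, 0.2, -0.0]
grip_width: 0.0514
gripper_force: 0.0
```

apply_moves(rows=[[0, 0, 0.03, 0, 0, 0], [0, 0, 0.06, 0, 0, 0], [0, 0, 0.09, 0, 0, 0], [0, 0, 0.1, 0, 0, 0], [0, 0, 0.1, 0, 0, 0]])

```text
clock: 8.48
tcp_pos: [0.5271, -0.2113, 0.0498]
orientation: [-2.316, -2.123, 0.0]
contact_force: [-0.1, -0.2, -0.7]
grip_width: 0.0515
gripper_force: 0.0
```

apply_moves(rows=[[0, 0, 0, 0, 0, 0], [0, 0, 0, 0, 0, 0], [0, 0, 0, 0, 0, 0]], claw=0.36, newtons=20)

```text
clock: 8.85
tcp_pos: [0.5274, -0.2114, 0.0504]
orientation: [2.315, 2.123, 0.0]
contact_force: [-1.3, -0.3, 3.5]
grip_width: 0.0309
gripper_force: 7.8
```

Contact now, tab being pressed. Next, press to the stop.

apply_moves(rows=[[0, 0, 0, 0, 0, 0], [0, 0, 0, 0, 0, 0], [0, 0, 0, 0, 0, 0]], claw=0.25, newtons=22)

```text
clock: 9.22
tcp_pos: [0.527, -0.2113, 0.0503]
orientation: [2.316, 2.123, -0.001]
contact_force: [-1.1, 0.9, 5.7]
grip_width: 0.0272
gripper_force: 24.6
```

apply_moves(rows=[[0, 0, -0.01, 0, 0, 0], [0, 0, -0.02, 0, 0, 0], [0, 0, -0.03, 0, 0, 0]])

```text
clock: 9.6
tcp_pos: [0.527, -0.2112, 0.0573]
orientation: [-2.315, -2.123, 0.0]
contact_force: [0.6, 0.1, -1.4]
grip_width: 0.0268
gripper_force: 23.7
```

apply_moves(rows=[[0, 0, -0.02, 0, 0, 0], [0, 0, -0.05, 0, 0, 0], [0, 0, -0.08, 0, 0, 0], [0, 0, -0.12, 0, 0, 0], [0, 0, -0.16, 0, 0, 0]])

```text
clock: 10.22
tcp_pos: [0.5273, -0.2112, 0.0982]
orientation: [2.315, 2.123, 0.0]
contact_force: [0.1, -0.7, -1.4]
grip_width: 0.0267
gripper_force: 23.7
```

apply_moves(rows=[[0, 0, -0.06, 0, 0, 0], [0, 0, -0.14, 0, 0, 0], [0, 0, -0.22, 0, 0, 0], [0, 0, -0.3, 0, 0, 0], [0, 0, -0.32, 0, 0, 0]])

```text
clock: 10.85
tcp_pos: [0.5281, -0.2115, 0.1794]
orientation: [2.314, 2.121, 0.002]
contact_force: [0.1, -0.7, -2.2]
grip_width: 0.0269
gripper_force: 23.7
```

```bash
python3 - <<'E'
from h import *
np.set_printoptions(precision=4,suppress=True)
W=r.grab_frame("wrist");S=r.grab_frame("scene");T=r.grab_frame("top")
im=T["pixels"].astype(int)
b=(im[:,:,2]-im[:,:,0]>18)&(im[:,:,2]>30); b[:,:160]=0;b[:,285:]=0;b[205:]=0;b[:60]=0
cs=max(cv2.findContours(b.astype(np.uint8),0,2)[0],key=cv2.contourArea)
q=cv2.boxPoints(cv2.minAreaRect(cv2.convexHull(cs)));w=np.array([atz(T,p,.02) for p in q]);print(q,w)
for i in range(4):
    d=w[(i+1)%4]-w[i];print(np.linalg.norm(d),np.degrees(np.arctan2(d[1],d[0])))
mv(.588,.174,.25,1.5)
print([(d["conf"],d["point"]) for t in("fan","hook") for d in r.landmark_of(W,t)])
a=cv2.resize(S["pixels"][140:290,240:480],(480,300),interpolation=3)
cv2.imwrite("pics/k.png",np.hstack([a,cv2.resize(W["pixels"],(310,300))])[:,:,::-1])
E
```

```text
[[177.7064  74.2186]
 [264.4885  70.9438]
 [268.7992 185.1774]
 [182.0171 188.4522]] [[0.8376 0.3682 0.02  ]
 [0.8479 0.1223 0.02  ]
 [0.5252 0.0994 0.02  ]
 [0.5125 0.3343 0.02  ]]
0.246103639736008 -87.60206483453568
0.32355410499926257 -175.9356014491276
0.2351939508568806 93.07387425106688
0.3268251204755979 5.965240595391248
TCP [ 0.5269 -0.2112  0.1773] phi 1.4841 t 11.0 F [ 0.9 -0.6 -2.2] w 0.0264
row [ 1.556  0.11  -0.291] [-0.    0.   -0.01]
[(0.8, [321.1, 215.4]), (0.7, [207.7, 207.7]), (0.87, [360.0, 247.6]), (0.84, [163.7, 191.4])]
```

apply_moves(rows=[[0.1, 0.01, -0.05, 0, 0, -0.01], [0.3, 0.04, -0.09, 0, 0, -0.03], [0.52, 0.07, -0.09, 0, 0, -0.05], [0.74, 0.1, -0.09, 0, 0, -0.07], [0.95, 0.12, -0.09, 0, 0, -0.09]])

```text
clock: 11.72
tcp_pos: [0.5776, 0.0263, 0.2003]
orientation: [-2.156, -2.284, -0.001]
contact_force: [0.0, -0.4, -2.1]
grip_width: 0.0268
gripper_force: 23.7
```

apply_moves(rows=[[0.12, -0.01, 0, 0, 0, 0], [0.2, -0.01, 0, 0, 0, 0], [0.2, -0.01, 0, 0, 0, 0]])

```text
clock: 12.1
tcp_pos: [0.572, 0.0745, 0.2]
orientation: [-2.156, -2.285, -0.001]
contact_force: [-0.5, 0.7, -1.7]
grip_width: 0.0269
gripper_force: 23.7
```

```bash
python3 - <<'E'
from h import *
np.set_printoptions(precision=4,suppress=True)
W=r.grab_frame("wrist");np.save("W2.npy",W,allow_pickle=True); save(W,"l")
mv(.588,.174,.25,1.5)
for t,z in(("chassis",0),("chassis_bay",.018),("hook",.075),("tab",.032),("grip",.099),("fan",.018)):
    print(t,[(np.round(d["conf"],2),np.round(d["point"],1),atz(W,d["point"],z)) for d in r.landmark_of(W,t)])
E
```

```text
TCP [0.5723 0.0723 0.1999] phi 1.6261 t 12.15 F [-0.1 -1.1 -0.9] w 0.0266
row [ 0.402  0.085 -0.201] [-0.    0.    0.08]
chassis [(np.float64(0.56), array([338.7,  75.9]), array([0.5818, 0.1876, 0.    ]))]
chassis_bay [(np.float64(0.67), array([339.1,  73.4]), array([0.5814, 0.1883, 0.018 ])), (np.float64(0.26), array([358.6, 251.7]), array([ 0.6214, -0.0192,  0.018 ]))]
hook [(np.float64(0.64), array([357.9, 250.8]), array([0.6118, 0.0093, 0.075 ])), (np.float64(0.39), array([338.3,  76.6]), array([0.5785, 0.1794, 0.075 ]))]
tab [(np.float64(0.78), array([351.3, 221.3]), array([0.607 , 0.0263, 0.032 ])), (np.float64(0.55), array([357. , 248.5]), array([ 0.6169, -0.0083,  0.032 ]))]
grip [(np.float64(0.76), array([324.6, 271.6]), array([ 0.5771, -0.0039,  0.099 ]))]
fan [(np.float64(0.77), array([323.9, 217.2]), array([0.5748, 0.0245, 0.018 ]))]
```

View pics/l.png

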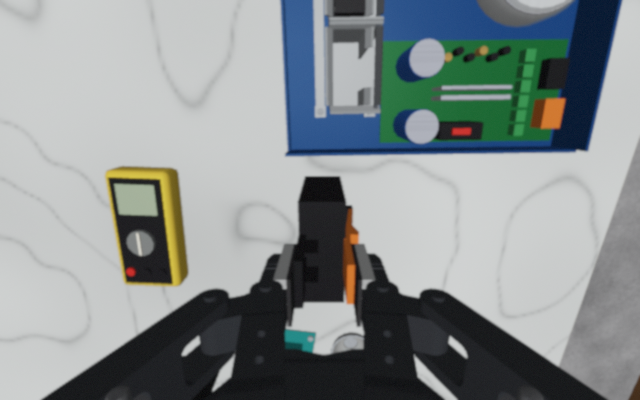

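apply_moves(rows=[[0.06, 0.02, 0.06, 0, 0, 0], [0.12, 0.04, 0.13, 0, 0, 0], [0.12, 0.04, 0.19, 0, 0, 0], [0.12, 0.04, 0.19, 0, 0, 0], [0.12, 0.04, 0.19, 0, 0, 0]])

```text
clock: 13.08
tcp_pos: [0.581, 0.102, 0.1528]
orientation: [2.161, 2.28, 0.0]
contact_force: [0.9, 0.9, -1.0]
grip_width: 0.0265
gripper_force: 23.7
```

```bash
python3 - <<'E'
from h import *
np.set_printoptions(precision=4,suppress=True)
W=r.grab_frame("wrist");np.save("W3.npy",W,allow_pickle=True); save(W,"m",(270,10,160,120),5)
mv(.588,.174,.25,1.5)
p=np.load("W2.npy",allow_pickle=True).item()
for h in(.02,.03,.04):
    a,b=atz(p,(290,153.5),h),atz(p,(584,150),h);d=b-a;print(h,a,b,np.linalg.norm(d),np.degrees(np.arctan2(d[1],d[0])))
for t,z in(("chassis",0),("chassis_bay",.018)):
    print(t,[(np.round(d["conf"],2),np.round(d["point"],1),atz(W,d["point"],z)) for d in r.landmark_of(W,t)])
E
```

```text
TCP [0.5812 0.1023 0.1531] phi 1.6244 t 13.125 F [-0.7  0.4 -1.7] w 0.0266
row [ 0.285  0.043 -0.388] [0.001 0.    0.079]
0.02 [0.5315 0.1001 0.02  ] [0.8678 0.1243 0.02  ] 0.33716159926897504 4.123190461112508
0.03 [0.5325 0.1015 0.03  ] [0.8592 0.125  0.03  ] 0.3275080907589512 4.123190461112507
0.04 [0.5335 0.1029 0.04  ] [0.8506 0.1258 0.04  ] 0.31785458224892743 4.123190461112507
chassis [(np.float64(0.7), array([356.4, 249.1]), array([0.6228, 0.0253, 0.    ])), (np.float64(0.55), array([332. ,  98.6]), array([0.5842, 0.1888, 0.    ]))]
chassis_bay [(np.float64(0.91), array([327.6, 103.2]), array([0.5799, 0.1838, 0.018 ]))]
```

View pics/m.png

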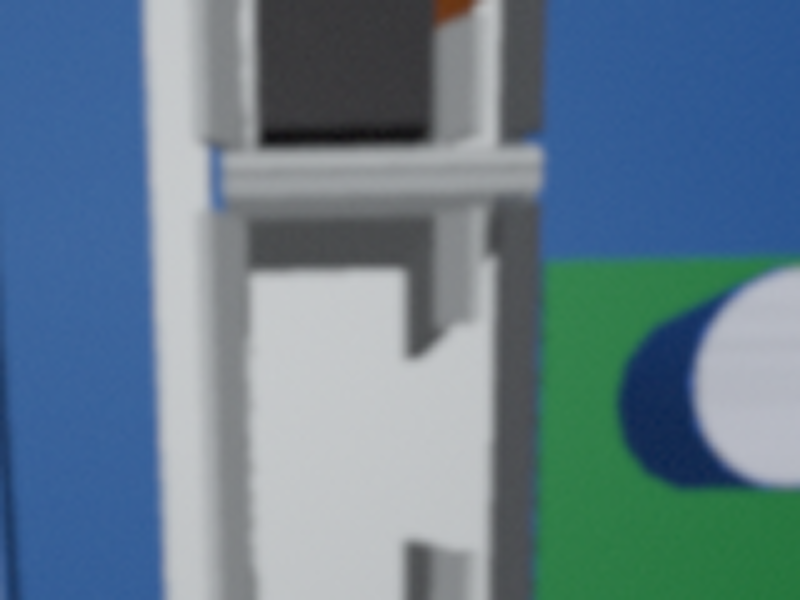

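The bay is clear: west wall/lip at crop columns 205–248, floor edges 250 and 405, bar 496–540, north wall rows 212–268, tab slot rows 355–540. Next, fit the bay centre.

```bash
python3 - <<'E'
from h import *
from scipy.optimize import least_squares
np.set_printoptions(precision=2,suppress=True)
W=np.load("W3.npy",allow_pickle=True).item()
# (local x,y(None=free),z, col or None,row(crop)) 
C=[("A",-14,0,248,400),("B",14,0,405,320),("C",14,57,435,250),("D",19,66,475,250),("E",-19,66,204,300),("E2",-14,57,248,300),("F",22.5,58.5,496,400)]
N=[("n57",31.5,57,340,212),("n0",31.5,0,330,268),("n66",36.5,66,350,200)]
def w(l,q,yaw): c,s=np.cos(yaw),np.sin(yaw);return np.array([c*l[0]-s*l[1]+q[0],s*l[0]+c*l[1]+q[1],l[2]+q[2]])/1e3
def loc(u,v,z,q,yaw):
    X=atz(W,(270+u/5,10+v/5),(z+q[2])/1e3)*1e3-q; c,s=np.cos(yaw),np.sin(yaw); return c*X[0]+s*X[1],-s*X[0]+c*X[1]
def res(q,yaw):
    e=[loc(u,v,z,q,yaw)[0]-x for _,x,z,u,v in C]+[loc(u,v,z,q,yaw)[1]-y for _,y,z,u,v in N]
    a,b=loc(405,357,0,q,yaw)[1],loc(405,542,0,q,yaw)[1]; return np.array(e+[(a+b)/2])
for yaw in(3.2,4.1):
    f=least_squares(lambda q:res(q,np.radians(yaw)),[583,180,18],loss="soft_l1");print(yaw,f.x,f.fun)
    f=least_squares(lambda q:res(np.r_[q,18],np.radians(yaw)),[583,180]);print(yaw,f.x,f.fun)
# yaw from long lines: bar outer edge and left bracket
for (a,b,z) in(((545,0),(538,590),.08),((205,150-10),(205,140),.08)):
    if a!=b:
        d=atz(W,(270+a[0]/5,10+a[1]/5),z)-atz(W,(270+b[0]/5,10+b[1]/5),z);print(np.degrees(np.arctan2(-d[0],d[1])))
d=atz(W,(270+145/5,10),.02)-atz(W,(270+164/5,130),.02);print("bracket",np.degrees(np.arctan2(-d[0],d[1])))
d=atz(W,(270+542/5,10+150/5),.085)-atz(W,(270+222/5,10+172/5),.085);print("divider",np.degrees(np.arctan2(d[1],d[0])))
E
```

```text
3.2 [586.57 186.36  22.52] [-0.29  0.41 -0.2  -0.49 -0.64  0.48  0.83  0.28  0.36 -4.66  0.4 ]
3.2 [586.85 186.02] [-0.61  0.52 -0.01 -0.19 -1.08  0.16  1.21  1.37  1.3  -3.54  0.87]
4.1 [586.84 186.21  23.3 ] [-0.39  0.45 -0.12 -0.44 -0.57  0.55  0.56  0.32  0.41 -4.64  0.31]
4.1 [587.16 185.98] [-0.76  0.6   0.12 -0.08 -1.07  0.19  1.    1.44  1.36 -3.49  0.7 ]
5.292491579661372
bracket 3.859299752474151
divider 6.737844729012199
```

```bash
python3 - <<'E'
from h import *
np.set_printoptions(precision=1,suppress=True)
p=np.load("W2.npy",allow_pickle=True).item(); T=np.array([.5723,.0723,.1999]);phi=1.6261
fx=np.array([np.sin(phi),-np.cos(phi),0]);fy=np.array([np.cos(phi),np.sin(phi),0]);o=T-.0013*fx-[0,0,.0443]
for l in((0,30,64),(0,30,0),(0,-30,64),(-12.5,30,64),(12.5,30,64),(-12.5,30,0),(12.5,30,0)): print(l,proj(p,o+fx*l[0]/1e3+fy*l[1]/1e3+[0,0,l[2]/1e3]))
g=cv2.cvtColor(p["pixels"],cv2.COLOR_RGB2GRAY)
print([(v,int(g[v,312:330].mean())) for v in range(170,310,2)])
print([(u,int(g[185:195,u].mean())) for u in range(292,352,2)])
mv(.5868+.0013,.1863+.0001,.153,1.642)
E
```

```text
(0, 30, 64) [322.5 207. ]
(0, 30, 0) [322.8 179.7]
(0, -30, 64) [322.2 306.5]
(-12.5, 30, 64) [298.3 206.9]
(12.5, 30, 64) [346.7 207.1]
(-12.5, 30, 0) [305.4 179.6]
(12.5, 30, 0) [340.3 179.7]
[(170, 190), (172, 196), (174, 196), (176, 129), (178, 19), (180, 15), (182, 15), (184, 15), (186, 15), (188, 15), (190, 16), (192, 15), (194, 16), (196, 14), (198, 14), (200, 16), (202, 31), (204, 35), (206, 35), (208, 35), (210, 35), (212, 35), (214, 34), (216, 34), (218, 34), (220, 34), (222, 33), (224, 33), (226, 33), (228, 33), (230, 33), (232, 33), (234, 32), (236, 32), (238, 32), (240, 28), (242, 27), (244, 27), (246, 26), (248, 27), (250, 26), (252, 28), (254, 31), (256, 32), (258, 32), (260, 31), (262, 32), (264, 32), (266, 28), (268, 25), (270, 25), (272, 26), (274, 25), (276, 25), (278, 25), (280, 25), (282, 28), (284, 31), (286, 31), (288, 31), (290, 31), (292, 31), (294, 30), (296, 30), (298, 31), (300, 42), (302, 144), (304, 197), (306, 199), (308, 199)]
[(292, 201), (294, 201), (296, 201), (298, 199), (300, 167), (302, 77), (304, 20), (306, 15), (308, 14), (310, 14), (312, 14), (314, 15), (316, 15), (318, 16), (320, 16), (322, 15), (324, 15), (326, 15), (328, 15), (330, 14), (332, 16), (334, 15), (336, 15), (338, 15), (340, 21), (342, 94), (344, 182), (346, 202), (348, 203), (350, 203)]
TCP [0.6 0.1 0.2] phi 1.6248 t 13.225 F [ 0.6  0.2 -1.7] w 0.0268
row [0.3 0.  0. ] [ 0.  0. -0.]
```

```bash
python3 - <<'E'
from h import *
mv(.5886,.1835,.155,1.642)
E
```

```text
TCP [0.5812 0.1026 0.1532] phi 1.6248 t 13.225 F [ 0.6  0.2 -1.7] w 0.0268
row [ 0.321  0.047 -0.007] [ 0.001  0.    -0.011]
```

apply_moves(rows=[[0.1, 0.015, -0.01, 0, 0, -0.003], [0.21, 0.031, -0.01, 0, 0, -0.007], [0.3, 0.045, -0.01, 0, 0, -0.011], [0.32, 0.047, -0.01, 0, 0, -0.011], [0.32, 0.047, -0.01, 0, 0, -0.011]])

```text
clock: 13.85
tcp_pos: [0.5881, 0.1831, 0.1548]
orientation: [2.14, 2.3, -0.001]
contact_force: [-0.0, -0.4, -2.6]
grip_width: 0.0264
gripper_force: 23.7
```

```bash
python3 - <<'E'
from h import *
mv(.5886,.1835,.13,1.642)
E
```

```text
TCP [0.5881 0.1831 0.1548] phi 1.6428 t 13.85 F [-0.  -0.4 -2.6] w 0.0264
row [0.002 0.002 0.099] [-0.  0.  0.]
```

apply_moves(rows=[[0.001, 0.002, 0.02, 0, 0, 0], [0.001, 0.002, 0.04, 0, 0, 0], [0.001, 0.002, 0.06, 0, 0, 0], [0.001, 0.002, 0.08, 0, 0, 0], [0.001, 0.002, 0.08, 0, 0, 0]])

```text
clock: 14.48
tcp_pos: [0.5882, 0.1836, 0.1343]
orientation: [-2.14, -2.3, 0.001]
contact_force: [-0.7, -0.4, -1.8]
grip_width: 0.0268
gripper_force: 23.7
```

apply_moves(rows=[[0, 0, 0.01, 0, 0, 0], [0, 0, 0.02, 0, 0, 0], [0, 0, 0.03, 0, 0, 0], [0, 0, 0.03, 0, 0, 0]])

```text
clock: 14.98
tcp_pos: [0.5884, 0.1838, 0.1271]
orientation: [-2.14, -2.3, 0.001]
contact_force: [-0.4, 0.7, -1.5]
grip_width: 0.027
gripper_force: 23.7
```

apply_moves(rows=[[0, 0, 0.006, 0, 0, 0], [0, 0, 0.012, 0, 0, 0], [0, 0, 0.018, 0, 0, 0], [0, 0, 0.018, 0, 0, 0]])

```text
clock: 15.48
tcp_pos: [0.5884, 0.1838, 0.1227]
orientation: [-2.14, -2.3, 0.0]
contact_force: [-0.3, -0.1, -2.2]
grip_width: 0.0271
gripper_force: 23.7
```

apply_moves(rows=[[0, 0, 0.006, 0, 0, 0], [0, 0, 0.012, 0, 0, 0], [0, 0, 0.018, 0, 0, 0], [0, 0, 0.018, 0, 0, 0]])

```text
clock: 15.98
tcp_pos: [0.5886, 0.1843, 0.1183]
orientation: [-2.14, -2.3, -0.001]
contact_force: [0.8, 2.1, -2.1]
grip_width: 0.027
gripper_force: 23.6
```

apply_moves(rows=[[0.001, 0, 0.006, 0, 0, 0], [0.002, 0, 0.012, 0, 0, 0], [0.002, 0, 0.018, 0, 0, 0], [0.002, 0, 0.024, 0, 0, 0], [0.002, 0, 0.024, 0, 0, 0]])

```text
clock: 16.6
tcp_pos: [0.5884, 0.1844, 0.1122]
orientation: [-2.14, -2.3, 0.0]
contact_force: [0.6, 1.2, -2.8]
grip_width: 0.0269
gripper_force: 23.6
```

apply_moves(rows=[[0.001, 0, 0.012, 0, 0, 0], [0.001, 0, 0.024, 0, 0, 0], [0.001, 0, 0.036, 0, 0, 0], [0.001, 0, 0.048, 0, 0, 0], [0.001, 0, 0.06, 0, 0, 0]])

```text
clock: 17.23
tcp_pos: [0.5885, 0.1846, 0.0971]
orientation: [2.14, 2.3, -0.0]
contact_force: [0.7, 0.5, -1.4]
grip_width: 0.0266
gripper_force: 23.8
```

apply_moves(rows=[[0.001, 0, 0.012, 0, 0, 0], [0.001, 0, 0.024, 0, 0, 0], [0.001, 0, 0.036, 0, 0, 0], [0.001, 0, 0.048, 0, 0, 0], [0.001, 0, 0.06, 0, 0, 0]])

```text
clock: 17.85
tcp_pos: [0.5885, 0.1848, 0.0822]
orientation: [2.14, 2.3, -0.0]
contact_force: [-0.0, -0.1, -1.8]
grip_width: 0.0269
gripper_force: 23.7
```

apply_moves(rows=[[0, 0, 0.012, 0, 0, 0], [0, 0, 0.024, 0, 0, 0], [0, 0, 0.036, 0, 0, 0], [0, 0, 0.044, 0, 0, 0], [0, 0, 0.044, 0, 0, 0]])

```text
clock: 18.48
tcp_pos: [0.5884, 0.1848, 0.0712]
orientation: [-2.14, -2.3, 0.0]
contact_force: [-0.5, -0.8, -2.1]
grip_width: 0.0269
gripper_force: 23.7
```

apply_moves(rows=[[0, 0, 0.004, 0, 0, 0], [0, 0, 0.008, 0, 0, 0], [0, 0, 0.012, 0, 0, 0], [0, 0, 0.016, 0, 0, 0]])

```text
clock: 18.98
tcp_pos: [0.5885, 0.1848, 0.0673]
orientation: [2.14, 2.3, 0.0]
contact_force: [-0.4, -0.3, -2.2]
grip_width: 0.027
gripper_force: 23.7
```

apply_moves(rows=[[0, 0, 0.004, 0, 0, 0], [0, 0, 0.008, 0, 0, 0], [0, 0, 0.01, 0, 0, 0], [0, 0, 0.01, 0, 0, 0]])

```text
clock: 19.48
tcp_pos: [0.5885, 0.1848, 0.0649]
orientation: [-2.14, -2.3, 0.0]
contact_force: [0.5, 0.4, -1.7]
grip_width: 0.0268
gripper_force: 23.7
```

apply_moves(rows=[[0, 0, 0.003, 0, 0, 0], [0, 0, 0.006, 0, 0, 0], [0, 0, 0.008, 0, 0, 0]])

```text
clock: 19.85
tcp_pos: [0.5884, 0.1849, 0.0629]
orientation: [-2.14, -2.3, 0.0]
contact_force: [-1.1, 0.0, 2.8]
grip_width: 0.0265
gripper_force: 24.2
```

apply_moves(rows=[[0, 0, 0.002, 0, 0, 0], [0, 0, 0.004, 0, 0, 0], [0, 0, 0.004, 0, 0, 0]])

```text
clock: 20.23
tcp_pos: [0.5885, 0.1849, 0.0629]
orientation: [2.14, 2.3, -0.0]
contact_force: [-2.4, -1.9, 7.8]
grip_width: 0.0265
gripper_force: 25.0
```

apply_moves(rows=[[0, 0, 0.003, 0, 0, 0], [0, 0, 0.004, 0, 0, 0], [0, 0, 0.004, 0, 0, 0]])

```text
clock: 20.6
tcp_pos: [0.5886, 0.1849, 0.0628]
orientation: [2.14, 2.299, -0.0]
contact_force: [-4.6, -2.2, 14.1]
grip_width: 0.0268
gripper_force: 25.9
```

apply_moves(rows=[[0, 0, 0, 0, 0, 0], [0, 0, 0, 0, 0, 0], [0, 0, 0, 0, 0, 0]], claw=0.39)

```text
clock: 20.98
tcp_pos: [0.5903, 0.1853, 0.0623]
orientation: [2.139, 2.298, 0.005]
contact_force: [2.2, -1.3, 6.9]
grip_width: 0.033
gripper_force: 5.3
```

apply_moves(rows=[[0, 0, -0.006, 0, 0, 0], [0, 0, -0.006, 0, 0, 0], [0, 0, -0.006, 0, 0, 0], [0, 0, -0.006, 0, 0, 0]], claw=0.6)

```text
clock: 21.48
tcp_pos: [0.5882, 0.1848, 0.0621]
orientation: [-2.14, -2.3, 0.001]
contact_force: [0.4, 0.6, -0.2]
grip_width: 0.0513
gripper_force: 0.0
```

```bash
python3 - <<'E'
from h import *
np.set_printoptions(precision=1,suppress=True)
W=r.grab_frame("wrist");S=r.grab_frame("scene")
mv(.5886,.1835,.13,1.642)
for t,z in(("hook",.0755),("grip",.0995),("fan",.0185),("tab",.0325)):
  for n,p in(("W",W),("S",S)):
    print(t,n,[(np.round(d["conf"],2),np.round(d["point"]),atz(p,d["point"],z)*1e3) for d in r.landmark_of(p,t)])
E
```

```text
TCP [0.6 0.2 0.1] phi 1.6429 t 21.575 F [-0.5 -0.4 -1.6] w 0.0513
row [-0.   0.  -0.3] [-0.  0.  0.]
hook W [(np.float64(0.68), array([370., 251.]), array([613.9, 186.7,  75.5]))]
hook S [(np.float64(0.5), array([397., 180.]), array([609.9, 180.1,  75.5]))]
grip W [(np.float64(0.7), array([327., 272.]), array([589.3, 185.4,  99.5]))]
grip S [(np.float64(0.89), array([237., 235.]), array([ 382. , -230.5,   99.5])), (np.float64(0.54), array([392., 168.]), array([587.2, 194.5,  99.5]))]
fan W [(np.float64(0.83), array([323., 217.]), array([587.5, 184.2,  18.5]))]
fan S [(np.float64(0.81), array([242., 265.]), array([ 395.2, -244.5,   18.5])), (np.float64(0.45), array([390., 192.]), array([592.9, 187.6,  18.5]))]
tab W [(np.float64(0.64), array([355., 219.]), array([608.8, 189.9,  32.5]))]
tab S [(np.float64(0.44), array([392., 192.]), array([604.9, 175.2,  32.5]))]
```

apply_moves(rows=[[0, 0, -0.04, 0, 0, 0], [0, 0, -0.1, 0, 0, 0], [0, 0, -0.18, 0, 0, 0], [0, 0, -0.28, 0, 0, 0], [0, 0, -0.4, 0, 0, 0]])

```text
clock: 22.6
tcp_pos: [0.5885, 0.1849, 0.1645]
orientation: [2.14, 2.3, 0.001]
contact_force: [1.3, 0.2, 0.3]
grip_width: 0.0515
gripper_force: 0.0
```

apply_moves(rows=[[-0.05, 0, -0.1, 0, 0, 0], [-0.1, 0, -0.2, 0, 0, 0], [-0.15, 0, -0.2, 0, 0, 0], [-0.15, 0, -0.2, 0, 0, 0]])

```text
clock: 23.1
tcp_pos: [0.5911, 0.1459, 0.2123]
orientation: [2.142, 2.297, -0.001]
contact_force: [0.0, 0.0, 0.2]
grip_width: 0.0512
gripper_force: 0.0
```

```bash
python3 - <<'E'
from h import *
np.set_printoptions(precision=1,suppress=True)
W=r.grab_frame("wrist"); o=r.get_obs();print(o["tcp_pos"],o["clock"],W["eye"])
im=W["pixels"].astype(int); m=((im[:,:,0]-im[:,:,2]>50)&(im[:,:,0]-im[:,:,1]>25)).astype(np.uint8)
n,l,s,c=cv2.connectedComponentsWithStats(m)
for i in range(1,n):
    if s[i,4]>25: print(s[i],c[i])
yaw=np.radians(4.1);fx=np.array([np.cos(yaw),np.sin(yaw),0])*1e-3;fy=np.array([-np.sin(yaw),np.cos(yaw),0])*1e-3
for z in(18.5,22.5,26.5):
  b=np.array([.5871,.1865,z/1e3])
  for k in(0,72): print(z,k,[proj(W,b+fy*(k+y)+fx*x+[0,0,h/1e3]) for x,y,h in((23,10,94),(23,-10,94),(15,-10,94),(-12.5,12,94),(-12.5,-12,94))])
save(W,"z",(240,60,200,150),4)
E
```

```text
[0.6 0.1 0.2] 23.15 [0.6 0.2 0.4]
[340  47  14  35 332] [347.4  64.3]
[340 135  12  30 268] [345.9 148.9]
[495 163  29  28 687] [509.  176.3]
[418 192  19   8 143] [427.1 195.5]
[121 307  11  10  78] [126.3 311.2]
[168 388  14  12  92] [175.5 394.2]
18.5 0 [array([349.3, 139.6]), array([348.8, 162.5]), array([339.8, 162.5]), array([308.4, 137.3]), array([308.8, 164.8])]
18.5 72 [array([351.4,  48.4]), array([350.8,  75.2]), array([341.1,  75.2]), array([307.1,  45.6]), array([307.5,  77.8])]
22.5 0 [array([349.7, 140.1]), array([349.2, 163.3]), array([340. , 163.3]), array([308.2, 137.7]), array([308.6, 165.6])]
22.5 72 [array([351.9,  47.4]), array([351.2,  74.7]), array([341.3,  74.7]), array([306.8,  44.6]), array([307.3,  77.3])]
26.5 0 [array([350.1, 140.5]), array([349.5, 164. ]), array([340.3, 164.1]), array([308. , 138.1]), array([308.4, 166.4])]
26.5 72 [array([352.3,  46.4]), array([351.7,  74.1]), array([341.6,  74.1]), array([306.5,  43.6]), array([307. ,  76.8])]
```

The tab stands at its rest position, matching the fitted neighbour, and the fan stopped hard at floor level, so the hook is under the bar.

```bash
python3 -c "
from h import *
print(r.hand_in())"
```

```text
the job is handed in; nothing more can be done
None
```

I moved the fan from the donor cage to the chassis's empty bay, pushed it down until it stopped hard at floor level, released it and handed the job in; the tab is sprung out at rest like the neighbouring fan's, so the hook should be caught (not tug-tested), and no bystander was touched.

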